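Take a bore size with a telescoping gauge

ROBOT

A 6-joint arm with a two-finger parallel gripper is mounted at the origin on the work surface. World frame = base frame: x ahead of the robot, y to its left, z up, the work surface at z = 0. Lengths are in m, angles in rad, forces in N, time in s.
With the tool pointing down it reaches from about 0.15 to 0.775 m from the base axis. Payload 6.1 kg.
Tool frame: the origin (TCP) lies midway between the tips of the shut fingers; the grasp point (between the pads) lies 19 mm behind it; z points along the fingers, y is the direction in which the jaws open and shut (so a half turn about z gives the same grasp; the last joint's range is limited). The gripper opens to 85 mm and grips with 20 to 120 N. Pads are 22 mm wide; open, the fingers measure 114 mm over their backs; the gripper's body (76 mm by 85 mm) begins 54 mm behind the grasp point. The pads swing forward as they close: fully open they stand 13 mm farther back than shut.
Start: joints at [-1.321, 0.126, -0.04, 1.405, 0, 1.571], TCP at [0.13, -0.509, 0.231] pointing down, gripper open.
Joint ranges: [-2.72, 2.72], [-0.95, 1.95], [-1.27, 1.35], [-1.78, 2.02], [-1.46, 1.47], [-3.14, 3.14]. Speed limits (rad/s): [2.39, 2.39, 3.01, 3.14, 3.14, 3.14].

INTERFACE

Orientations are given as a rotation vector (axis times angle).
In Python, from workcell import arm gives the robot as it stands. The module is installed in compiled form; this text tells all that it offers.
- The arm moves only by the shell command python3 -m pendant 'ROWS'. ROWS is JSON, a list of rows, each an object with "hand": the opening in per cent of the stroke, from 0 (shut) to 100 (fully open); "translation": the shift along the tool's x, y, z in mm, a list of three; "turn": the turn about the tool's z in rad. A call has 1 to 12 rows; each row shifts and turns the commanded pose from where the row before left it, along the tool's axes as they then stand; what a row does not reach is not made up. A row lasts 1/10 s, in which the tool goes at most 50 mm and 8.59 degrees, less where a joint would pass 70% of its speed; a pose out of reach is approached as far as the arm can. A call with a gripper value outside its range is refused whole. The fingers move at their own pace and stop on an object; the grip force is fixed at half the most. Time passes only in rows, so rows that do not move let the fingers close. It gives the time, the measured TCP pose, the force and the opening at its end, in the units of the state.
- arm.state(): the state, without advancing time (a new reading comes with each control period).
- arm.get_image(name): name is "side" or "top"; returns the picture (384x512x3 uint8, red, green, blue); there is no depth.
- arm.camera_params(name): a dict with "fx", "fy", "cx", "cy" (pixels), "world_from_camera" (4x4, takes a point from camera to world coordinates). Camera axes: x right, y up, looking along -z (the intrinsics and any distortion apply to the point x, -y, -z); pixel columns grow to the right and rows downward; lengths in m; the calibration is good to about 2 mm. A picture is of the moment at which its call begins. camera_params takes no time and is no camera call.
- arm.finish_job(): hands the job in, once; it reports no verdict.
Trained networks look in the newest picture that a camera, given by its name, has taken for a name from the list of things; names that differ only in an ending like _2 or _b are one class to them, and where a whole thing is asked for, a point or a joint stands for the part that bears it (a point fixed in the world has none). Each returns a list of dicts, best first, with "conf" (0 to 1); they miss things now and then, are a little off and sometimes report something else, mostly with a low value. They report only what shows in the picture. A call takes as long as a camera call. They do not tell look-alikes from the thing itself.
- arm.search_frame(camera, thing): "rect" ([left, top, right, bottom] in pixels, round what is visible of it).
- arm.masks_of(camera, thing): "region" (384x512 bool, what is visible of it) and "rect" ([left, top, right, bottom] in pixels, round what is visible of it).
The state is a dict: "t": time; "joints": joint angles; "dq": joint speeds; "tau": joint torques, N m; "position": TCP position; "tcp_rot": TCP orientation; "wrist_force": force on the tool from outside, world axes, zero at the start; "wrist_torque": the same for the moment, N m; "finger_gap": finger opening in m.
Only numpy, scipy, OpenCV 4.12 (cv2) and the standard library are available. Lean on these libraries where they do the work, as an engineer would, in place of code of your own. Each camera call takes 0.05 s, during which the arm holds its last target. There are 200 camera calls.

TASK

Measure the bore of the wooden blank that stands in the corner of the plywood fence: take the telescoping gauge by its square handle out of its stand, set it down gently until its flange rests on the blank's rim, and there pull its knob all the way up so that the plungers spring out against the bore wall, then push the knob down gently, only until it starts to bite, so that the plungers are locked at the bore's width. Then withdraw the gauge by its handle without touching the knob setting and stand it back in its stand, still set to the bore's width. Never let the plungers spring out outside a bore, do not force anything, and leave the glue bottle, tape and brush where they are.

Things in the scene. Friction and masses are not known exactly. Their poses are not given: they have to be found in the camera images.
- gauge: loose steel bore gauge, 0.75 kg, standing in its stand by its flange. Origin: on its axis, level with the underside of the flange's 3 small feet; z up, y along its plungers. Flange: disc 76 mm across, top at z 6 mm. Above: square handle 30 x 30 mm (sides along x and y), z 6 to 46 mm, then the knob. Below: round head 34 mm across with tapered nose, down to z -36 mm, plungers out of its sides at z -20 mm.
- knob (a joint): height of the knob above its lowest position, m, 0 to 0.014 (0 at the start). It slides with 5 N of friction and stays where left. Inner wedge: tip-to-tip width is at most 40 mm + this value. Pulling up (1 to 5 N, less than the gauge's weight) frees the plungers. Pushed down it slides at about 5 N until it bites; then 8 to 9 N, and pushing on draws the plungers off the wall: setting spoilt.
- knob_top (a point): centre of the knob's top face. The knob is an upright cylinder 24 mm across, 14 mm tall, above the handle: at knob value 0 it fills z 50 to 64 mm of the gauge and this point is 64 mm above the gauge's origin; it rises with the knob
- head (a point): point on the gauge's axis 20 mm below its origin, midway between the plungers: round-nosed 12 mm pins along +y and -y, geared to stand out equally, 40 mm tip to tip drawn in (at the start), 54 mm fully out. They spring out with 7 N together (their wall contact then fixes the width) and centre the gauge in a bore if it is not held; set down, they are out of sight
- fence: low L-shaped plywood fence fixed to the bench, 28 mm tall: two strips 18 mm thick on the +x and -y sides of the blank to be measured. Origin: on the bench at the centre of that blank (its bore axis), z up
- blank_a: turned beech cup blank: round tube 80 mm outside, 60 mm tall, fixed to the bench, with a plain round bore straight down through it; the three blanks look alike outside, their bores differ, each between 43 and 51 mm (not told which). Origin: centre of its underside, z up
- blank_b: another one: turned beech cup blank: round tube 80 mm outside, 60 mm tall, fixed to the bench, with a plain round bore straight down through it; the three blanks look alike outside, their bores differ, each between 43 and 51 mm (not told which). Origin: centre of its underside, z up
- blank_c: another one: turned beech cup blank: round tube 80 mm outside, 60 mm tall, fixed to the bench, with a plain round bore straight down through it; the three blanks look alike outside, their bores differ, each between 43 and 51 mm (not told which). Origin: centre of its underside, z up
- stand: the gauge's stand: dark wooden block 90 x 90 mm, 70 mm tall, fixed, with a round 57 mm hole straight down through its centre in which the gauge hangs by its flange. Origin: centre of its underside, z up
- glue: white glue bottle, 56 mm across, 150 mm tall, a bystander; origin at the centre of its underside
- tape: cardboard ring of tape 90 mm across, 25 mm tall, a bystander; origin at the centre of its underside
- brush: brush 180 mm long lying on the bench, a bystander; origin near its middle
Things that resemble listed ones, but are neither listed nor needed, are in the scene too. Leave any orange look-alike of the gauge alone. Leave any green look-alike of the blank_b alone.

How it is judged:
On the way, in this order (a step that is already met when the one before it is completed fails the run):
1. the gauge stands in the bore of the fenced blank, flange on the rim, plungers still drawn in (horizontal distance between gauge and fence below 0.006 m and height (world z) of gauge between 0.0575 and 0.0625 m and angle between gauge's own z axis and vertical below 0.06 rad and value of joint knob below 0.0015 m), for 0.2 s.
2. there, the knob has been pulled up past where the plungers meet the bore wall (horizontal distance between gauge and fence below 0.006 m and height (world z) of gauge between 0.0575 and 0.0625 m and angle between gauge's own z axis and vertical below 0.06 rad and ((horizontal distance between blank_a and fence below 0.02 m and value of joint knob above 0.0055 m) or (horizontal distance between blank_b and fence below 0.02 m and value of joint knob above 0.0085 m) or (horizontal distance between blank_c and fence below 0.02 m and value of joint knob above 0.0115 m))), for 0.2 s.
3. the gauge is withdrawn clear of the blank with its knob, and so its plungers, locked within 1.5 mm of the bore's width (knob value = width - 40 mm) (height (world z) of gauge above 0.1 m and ((horizontal distance between blank_a and fence below 0.02 m and value of joint knob between 0.0025 and 0.0055 m) or (horizontal distance between blank_b and fence below 0.02 m and value of joint knob between 0.0055 and 0.0085 m) or (horizontal distance between blank_c and fence below 0.02 m and value of joint knob between 0.0085 and 0.0115 m))), for 0.2 s.
At the end, for the whole second after the job is handed in: The gauge stands upright and at rest in its stand, flange on the stand's top (within 3 mm in height, 10 mm sideways), its knob, and so its plungers, locked within 1.5 mm of the setting for the bore of the blank in the fence (knob value = bore width - 40 mm); nothing is held (horizontal distance between gauge and stand below 0.01 m and height (world z) of gauge between 0.067 and 0.073 m and angle between gauge's own z axis and vertical below 0.08 rad and linear speed of gauge below 0.02 m/s and ((horizontal distance between blank_a and fence below 0.02 m and value of joint knob between 0.0025 and 0.0055 m) or (horizontal distance between blank_b and fence below 0.02 m and value of joint knob between 0.0055 and 0.0085 m) or (horizontal distance between blank_c and fence below 0.02 m and value of joint knob between 0.0085 and 0.0115 m))); the robot touches nothing.
It fails at once if the knob is pulled up (over 12.5 mm) while the gauge is not down in a bore, so that the plungers spring out wider than any bore (height (world z) of gauge above 0.066 m and value of joint knob above 0.0125 m).
It fails at once if the gauge is forced against a blank with more than 60 N (contact force between gauge and blank_a above 60 N or contact force between gauge and blank_b above 60 N or contact force between gauge and blank_c above 60 N).
It fails at once if a bystander (glue bottle, tape, brush) is moved by more than 20 mm (distance of any of glue, tape, brush from where it was at the start of the episode above 0.02 m).
It also fails if it takes over 72 s, if anything falls off the work surface, if the arm or the gripper's body presses on something with over 40 N, if the wrist force passes 120 N, or if a joint passes its speed limit or range.

## Working session

There is one attempt and no reset: what is moved stays moved. The work goes in short steps, Python scripts to look and compute and a shell command to move; the robot and the scene stay as the last step left them, time stands still between calls to the robot, and variables do not carry over. Pictures are saved under pics/ and viewed, about 8 in all and at most 12, crops included, and the job is handed in when it is done.

```bash
mkdir -p pics; python3 - <<'E'
from workcell import arm
import cv2,numpy as np
for c in("side","top"):
    im=arm.get_image(c);cv2.imwrite(f"pics/{c}0.png",im[...,::-1])
    p=arm.camera_params(c);print(c,{k:(np.round(v,4).tolist()) for k,v in p.items()})
    for n in("gauge","knob_top","fence","blank_a","stand","glue","tape","brush"):
        print(n,[(round(d["conf"],2),np.round(d["rect"]).tolist()) for d in arm.search_frame(c,n)])
s=arm.state();print(s)
E
```

```text
side {'fx': 473.413, 'fy': 473.413, 'cx': 251.4392, 'cy': 185.9562, 'world_from_camera': [[-0.7878, 0.4766, -0.3902, 0.096], [-0.6159, -0.6125, 0.4954, 0.5882], [-0.0029, 0.6306, 0.7761, 1.0753], [0.0, 0.0, 0.0, 1.0]]}
gauge [(0.86, [309.0, 157.0, 335.0, 186.0]), (0.76, [328.0, 140.0, 350.0, 165.0])]
knob_top [(0.63, [335.0, 138.0, 348.0, 150.0])]
fence [(0.61, [217.0, 218.0, 277.0, 250.0])]
blank_a [(0.97, [176.0, 230.0, 204.0, 267.0]), (0.78, [195.0, 271.0, 227.0, 312.0]), (0.74, [128.0, 269.0, 164.0, 314.0]), (0.6, [233.0, 223.0, 264.0, 261.0])]
stand [(0.9, [299.0, 164.0, 344.0, 210.0]), (0.25, [202.0, 162.0, 232.0, 187.0])]
glue [(0.58, [306.0, 80.0, 325.0, 127.0])]
tape [(0.88, [198.0, 160.0, 232.0, 188.0])]
brush [(0.87, [237.0, 136.0, 290.0, 170.0]), (0.48, [320.0, 159.0, 329.0, 170.0])]
top {'fx': 454.9709, 'fy': 454.9709, 'cx': 259.2525, 'cy': 196.0853, 'world_from_camera': [[-0.0276, 0.995, -0.0958, 0.4732], [-0.9996, -0.0282, -0.0049, -0.0598], [-0.0076, 0.0957, 0.9954, 1.4054], [0.0, 0.0, 0.0, 1.0]]}
gauge [(0.91, [297.0, 227.0, 320.0, 251.0]), (0.64, [335.0, 222.0, 362.
[... 397 characters left out ...]
brush [(0.7, [306.0, 144.0, 322.0, 197.0])]
{'t': 0.9, 'joints': array([-1.32098192e+00,  1.25791319e-01, -3.96183907e-02,  1.40539516e+00,
        5.69060239e-06,  1.57079769e+00]), 'dq': array([-0.00026617, -0.0006078 , -0.00047811,  0.00161509,  0.00020551,
        0.00153166]), 'tau': array([ 1.56010487e-03, -4.35690701e+01,  3.53091395e+01,  9.22659165e-04,
        3.93680966e-05, -1.30623312e-05]), 'position': array([ 0.1297887 , -0.50868075,  0.23129065]), 'tcp_rot': array([-3.11710839e+00, -3.91384699e-01, -7.19776287e-06]), 'wrist_force': array([ 1.40647186,  0.31073848, -0.09387301]), 'wrist_torque': array([ 0.04480937, -0.0129599 ,  0.01533412]), 'finger_gap': 0.08528877878265152}
```

```bash
python3 - <<'E'
import cv2,numpy as np
a=cv2.imread("pics/side0.png")[120:320,110:360];b=cv2.imread("pics/top0.png")[130:270,110:410]
a=cv2.resize(a,None,fx=3,fy=3,interpolation=cv2.INTER_CUBIC);b=cv2.resize(b,None,fx=2.6,fy=2.6,interpolation=cv2.INTER_CUBIC)
cv2.imwrite("pics/a1.png",a);cv2.imwrite("pics/b1.png",b)
E
```

```text
(no output)
```

View pics/a1.png

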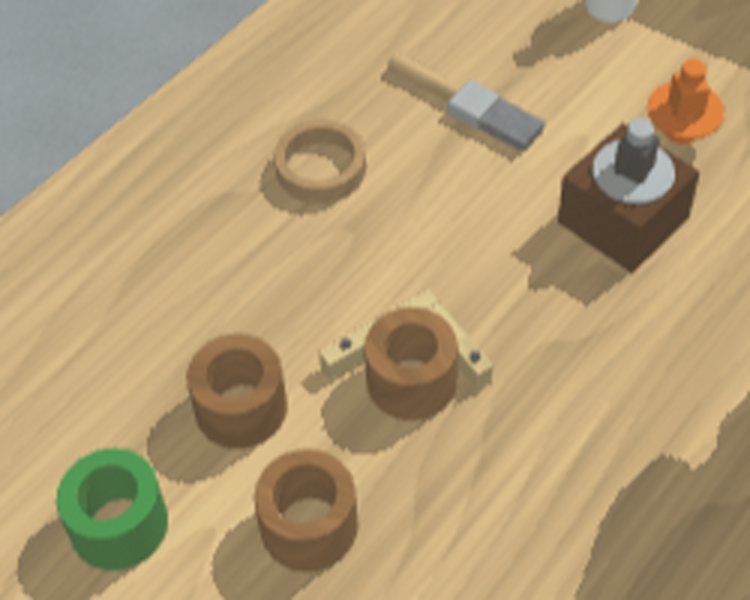

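View pics/b1.png

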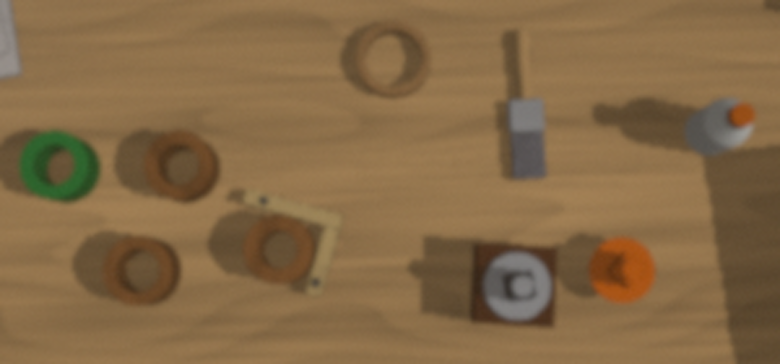

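```bash
cat > h.py <<'E'
from workcell import arm
import cv2,numpy as np
from scipy.optimize import minimize
P={c:arm.camera_params(c) for c in("side","top")}
def proj(c,X):
    p=P[c];T=np.linalg.inv(p["world_from_camera"]);q=np.atleast_2d(X)@T[:3,:3].T+T[:3,3]
    return np.c_[p["cx"]+p["fx"]*q[:,0]/-q[:,2],p["cy"]-p["fy"]*q[:,1]/-q[:,2]]
A=np.linspace(0,2*np.pi,60,endpoint=False)
cyl=lambda r,z0,z1:np.array([[r*np.cos(a),r*np.sin(a),z] for z in(z0,z1) for a in A])
box=lambda w,z0,z1:np.array([[i*w/2,j*w/2,z] for z in(z0,z1) for i in(-1,1) for j in(-1,1)])
S=8
def render(c,parts,x,y,yaw=0):
    m=np.zeros((384*S,512*S),np.uint8)
    R=np.array([[np.cos(yaw),-np.sin(yaw),0],[np.sin(yaw),np.cos(yaw),0],[0,0,1]])
    for q in parts:
        h=cv2.convexHull(((proj(c,q@R.T+[x,y,0])+.5)*S).astype(np.float32))
        cv2.fillPoly(m,[h.round().astype(np.int32)],1)
    return cv2.resize(m.astype(np.float32),(512,384),interpolation=cv2.INTER_AREA)
def fill(m):
    m=m.astype(np.uint8);cs,_=cv2.findContours(m,cv2.RETR_EXTERNAL,cv2.CHAIN_APPROX_NONE)
    cv2.drawContours(m,cs,-1,1,-1);return m.astype(np.float32)
def mask(c,n,near):
    ds=arm.masks_of(c,n)
    ds=[d for d in ds if np.hypot((d["rect"][0]+d["rect"][2])/2-near[0],(d["rect"][1]+d["rect"][3])/2-near[1])<14]
    return fill(ds[0]["region"]) if ds else None
def fit(ms,parts,x0):
    f=lambda v:sum(np.abs(render(c,parts,*v)-m).sum() for c,m in ms.items())
    s=np.array([[0]*len(x0)]+[[.01 if i==j else 0 for j in range(len(x0))] for i in range(len(x0))])+x0
    r=minimize(f,x0,method="Nelder-Mead",options=dict(initial_simplex=s,xatol=1e-4,fatol=.05))
    return r.x,r.fun,sum(m.sum() for m in ms.values())
def lift(c,px,z):
    f=lambda v:((proj(c,[v[0],v[1],z])[0]-px)**2).sum()
    return minimize(f,[.4,-.1],method="Nelder-Mead",options=dict(xatol=1e-5)).x
BL=[cyl(.04,0,.06)]
def GA(z):return [cyl(.038,z,z+.006),box(.03,z+.006,z+.046),cyl(.012,z+.05,z+.064)]
ST=[box(.09,0,.07)]
E
cat > m1.py <<'E'
from h import *
for c in P: arm.get_image(c)
near={"gauge":{"side":(322,171),"top":(308,239)},"blank_a":{"side":(248,242),"top":(217,224)},"stand":{"side":(321,187),"top":(308,240)}}
for n,parts,z in(("gauge",GA(.07),.076),("blank_a",BL,.06),("stand",ST+GA(.07),.07)):
    ms={c:mask(c,n,near[n][c]) for c in P}
    if n=="stand": ms={c:np.maximum(m,mask(c,"gauge",near["gauge"][c])) for c,m in ms.items() if m is not None}
    ms={c:m for c,m in ms.items() if m is not None}
    x0=list(lift("top",near[n]["top"],z))+([0] if n=="stand" else [])
    print(n,list(ms),*[np.round(q,4) for q in fit(ms,parts,x0)])
    for c in ms: print("  ",c,*[np.round(q,4) for q in fit({c:ms[c]},parts,x0)])
a=[]
for c,(u,v) in near["gauge"].items():
    im=cv2.imread(f"pics/{c}0.png")[v-24:v+24,u-24:u+24];a.append(cv2.resize(im,None,fx=8,fy=8,interpolation=cv2.INTER_CUBIC))
cv2.imwrite("pics/g1.png",np.hstack(a))
E
python3 m1.py
```

```text
gauge ['side', 'top'] [ 0.4697 -0.1934] 111.9688 1049.0
   side [ 0.4709 -0.1979] 57.2188 510.0
   top [ 0.4697 -0.1922] 25.5781 539.0
blank_a ['side', 'top'] [0.5183 0.0746] 133.9531 1521.0
   side [0.5194 0.0715] 97.3438 926.0
   top [0.5186 0.0751] 25.8281 595.0
stand ['side', 'top'] [ 0.4702 -0.1927 -0.049 ] 234.9531 2366.0
   side [ 0.4712 -0.1954 -0.0129] 123.3438 1438.0
   top [ 0.4694 -0.1899 -0.0202] 99.5781 928.0
```

View pics/g1.png

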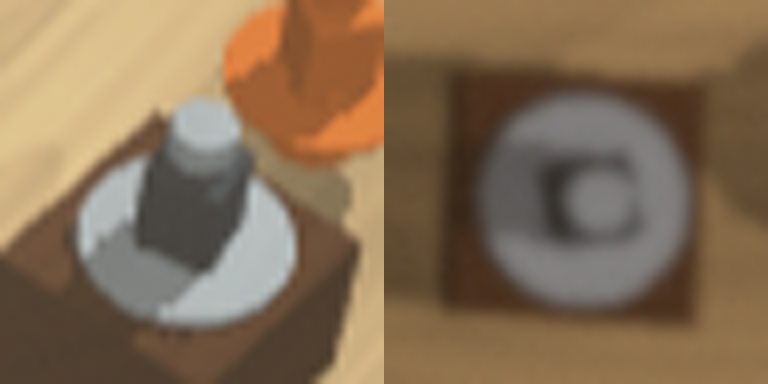

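```bash
python3 -m pendant '[{"hand":100,"translation":[0,0,0],"turn":-0.14},{"hand":100,"translation":[0,0,0],"turn":-0.14},{"hand":100,"translation":[0,0,0],"turn":-0.14},{"hand":100,"translation":[0,0,0],"turn":-0.14},{"hand":100,"translation":[0,0,0],"turn":-0.14},{"hand":100,"translation":[0,0,0],"turn":-0.14},{"hand":100,"translation":[0,0,0],"turn":-0.14},{"hand":100,"translation":[0,0,0],"turn":-0.14},{"hand":100,"translation":[0,0,0],"turn":-0.14},{"hand":100,"translation":[0,0,0],"turn":-0.06}]'
python3 -m pendant '[{"hand":100,"translation":[26,28,0],"turn":0},{"hand":100,"translation":[26,28,0],"turn":0},{"hand":100,"translation":[26,28,0],"turn":0},{"hand":100,"translation":[26,28,0],"turn":0},{"hand":100,"translation":[26,28,0],"turn":0},{"hand":100,"translation":[26,28,0],"turn":0},{"hand":100,"translation":[26,28,0],"turn":0},{"hand":100,"translation":[26,28,0],"turn":0},{"hand":100,"translation":[26,28,0],"turn":0},{"hand":100,"translation":[26,28,0],"turn":0},{"hand":100,"translation":[26,28,0],"turn":0},{"hand":100,"translation":[26,28,0],"turn":0}]'
```

```text
t: 2.4
position: [0.1298, -0.5087, 0.2313]
tcp_rot: [2.218, 2.225, 0.0]
wrist_force: [0.5, 0.3, 0.8]
finger_gap: 0.0852
t: 3.6
position: [0.4671, -0.1957, 0.2315]
tcp_rot: [2.222, 2.22, 0.0]
wrist_force: [0.5, -1.1, 0.4]
finger_gap: 0.0855
```

```bash
python3 -m pendant '[{"hand":100,"translation":[1,3,30],"turn":0},{"hand":100,"translation":[0,0,30],"turn":0},{"hand":100,"translation":[0,0,30],"turn":0},{"hand":100,"translation":[0,0,30],"turn":0},{"hand":100,"translation":[0,0,15],"turn":0},{"hand":100,"translation":[0,0,10],"turn":0},{"hand":100,"translation":[0,0,0],"turn":0},{"hand":100,"translation":[0,0,0],"turn":0}]'
python3 - <<'E'
from h import *
for c in P: 
    cv2.imwrite(f"pics/{c}2.png",arm.get_image(c)[...,::-1])
a=[]
for c,(u,v) in {"side":(322,165),"top":(308,239)}.items():
    im=cv2.imread(f"pics/{c}2.png")[v-30:v+30,u-30:u+30];a.append(cv2.resize(im,None,fx=6,fy=6,interpolation=cv2.INTER_CUBIC))
cv2.imwrite("pics/g2.png",np.hstack(a))
E
```

```text
t: 4.4
position: [0.4695, -0.1962, 0.087]
tcp_rot: [2.222, 2.22, 0.001]
wrist_force: [-0.1, -0.3, -0.1]
finger_gap: 0.0851
```

View pics/g2.png

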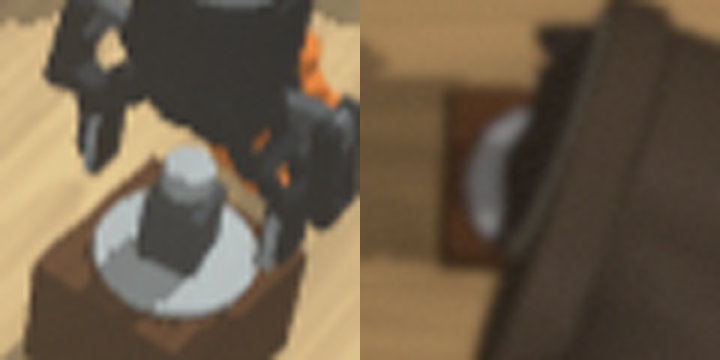

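```bash
python3 -m pendant '[{"hand":100,"translation":[0,0,6],"turn":0},{"hand":40,"translation":[0,0,0],"turn":0},{"hand":40,"translation":[0,0,0],"turn":0},{"hand":40,"translation":[0,0,0],"turn":0},{"hand":40,"translation":[0,0,0],"turn":0},{"hand":20,"translation":[0,0,0],"turn":0},{"hand":20,"translation":[0,0,0],"turn":0},{"hand":10,"translation":[0,0,0],"turn":0},{"hand":10,"translation":[0,0,0],"turn":0}]'
python3 -m pendant '[{"hand":0,"translation":[0,0,0],"turn":0},{"hand":0,"translation":[0,0,0],"turn":0},{"hand":0,"translation":[0,0,0],"turn":0},{"hand":0,"translation":[0,0,-4],"turn":0},{"hand":0,"translation":[0,0,-6],"turn":0},{"hand":0,"translation":[0,0,0],"turn":0},{"hand":0,"translation":[0,0,0],"turn":0}]'
```

```text
t: 5.4
position: [0.4696, -0.1961, 0.0807]
tcp_rot: [2.222, 2.22, 0.001]
wrist_force: [1.0, 0.5, 4.3]
finger_gap: 0.0309
t: 6.1
position: [0.4685, -0.1959, 0.0896]
tcp_rot: [-2.222, -2.219, 0.001]
wrist_force: [-0.2, 0.6, -7.6]
finger_gap: 0.0306
```

```bash
python3 -m pendant '[{"hand":0,"translation":[0,0,-20],"turn":0},{"hand":0,"translation":[0,0,-25],"turn":0},{"hand":0,"translation":[0,0,-15],"turn":0},{"hand":0,"translation":[30,5,0],"turn":0},{"hand":0,"translation":[35,6,0],"turn":0},{"hand":0,"translation":[35,7,0],"turn":0},{"hand":0,"translation":[35,7,0],"turn":0},{"hand":0,"translation":[35,7,0],"turn":0},{"hand":0,"translation":[35,7,0],"turn":0},{"hand":0,"translation":[35,6,0],"turn":0},{"hand":0,"translation":[28,4,0],"turn":0},{"hand":0,"translation":[0,0,0],"turn":0}]'
python3 -m pendant '[{"hand":0,"translation":[0,0,20],"turn":0},{"hand":0,"translation":[0,0,0],"turn":0},{"hand":0,"translation":[0,0,0],"turn":0}]'
cat > m2.py <<'E'
from h import *
p=arm.state()["position"];print(p)
for c in P: cv2.imwrite(f"pics/{c}3.png",arm.get_image(c)[...,::-1])
z=p[2]-.0107
x0=[.518,.073]
for c,(u,v) in {"side":(248,225),"top":(217,226)}.items():
    for n in("gauge","blank_a"):
        for d in arm.masks_of(c,n):
            print(c,n,round(d["conf"],2),np.round(d["rect"]))
print(proj("side",[.518,.073,z+.006]),proj("side",[.518,.073,.06]))
u,v=248,228
im=cv2.imread("pics/side3.png")[v-35:v+35,u-45:u+45];cv2.imwrite("pics/g3.png",cv2.resize(im,None,fx=8,fy=8,interpolation=cv2.INTER_CUBIC))
E
python3 m2.py
```

```text
t: 7.3
position: [0.5184, 0.075, 0.1495]
tcp_rot: [-2.217, -2.224, -0.0]
wrist_force: [0.4, -0.5, -7.9]
finger_gap: 0.0293
t: 7.6
position: [0.5175, 0.0714, 0.1297]
tcp_rot: [-2.222, -2.219, 0.003]
wrist_force: [-0.5, -0.6, -6.8]
finger_gap: 0.0296
[0.51754119 0.07138315 0.12974478]
side gauge 0.94 [326. 143. 351. 165.]
side gauge 0.7 [236. 202. 264. 234.]
side blank_a 0.98 [230. 231. 264. 261.]
side blank_a 0.98 [130. 269. 165. 311.]
side blank_a 0.7 [194. 270. 230. 310.]
side blank_a 0.67 [172. 231. 207. 267.]
top gauge 0.71 [338. 225. 362. 245.]
top gauge 0.53 [227. 219. 229. 229.]
top blank_a 0.75 [149. 225. 167. 250.]
top blank_a 0.7 [117. 183. 152. 207.]
top blank_a 0.68 [167. 181. 191. 193.]
[[246.36791196 219.71676897]] [[246.65279149 234.38161044]]
```

View pics/g3.png

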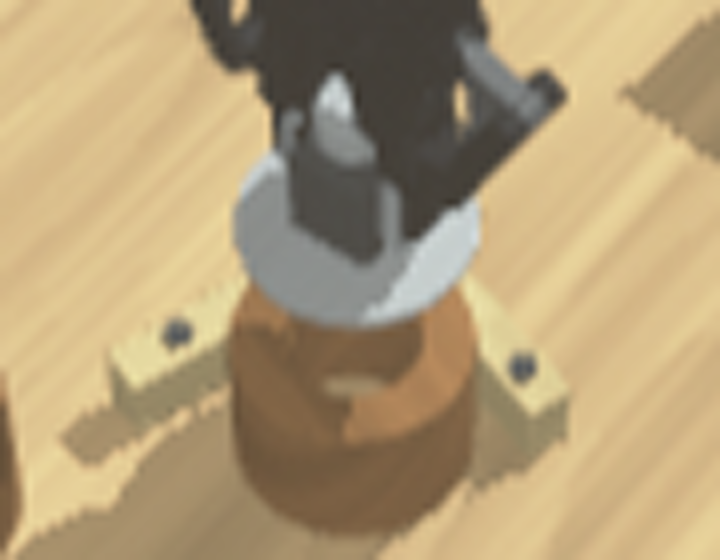

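```bash
cat > m3.py <<'E'
from h import *
def ext(x,y,q):
    h=proj("side",q+[x,y,0]);return np.array([h[:,0].min(),h[:,0].max(),h[:,1].max()])
from scipy.optimize import least_squares
z=arm.state()["position"][2]-.0107
for n,q,o in(("flange",cyl(.038,z,z+.006),[231.7,262.8,233.4]),("blank",BL[0],[231.3,262.2,259.4])):
    r=least_squares(lambda v:ext(*v,q)-o,[.518,.073],x_scale=.01,diff_step=1e-4);print(n,r.x.round(4),r.fun.round(2))
# sharpen: colour segmentation of the flange / rim in the side picture
E
python3 m3.py
```

```text
flange [0.5171 0.0707] [ 0.01 -0.01  0.  ]
blank [0.5191 0.0713] [-0.21  0.21 -0.01]
```

```bash
python3 -m pendant '[{"hand":0,"translation":[1,1.5,10],"turn":0},{"hand":0,"translation":[0,0,10],"turn":0},{"hand":0,"translation":[0,0,5],"turn":0},{"hand":0,"translation":[0,0,5],"turn":0},{"hand":0,"translation":[0,0,3],"turn":0},{"hand":0,"translation":[0,0,0],"turn":0}]'
python3 -m pendant '[{"hand":0,"translation":[0,0,3],"turn":0},{"hand":0,"translation":[0,0,3],"turn":0},{"hand":0,"translation":[0,0,0],"turn":0}]'
python3 -m pendant '[{"hand":0,"translation":[0,0,3],"turn":0},{"hand":0,"translation":[0,0,3],"turn":0},{"hand":0,"translation":[0,0,0],"turn":0}]'
```

```text
t: 8.5
position: [0.5195, 0.0729, 0.0967]
tcp_rot: [-2.222, -2.22, 0.001]
wrist_force: [-0.5, 1.0, -7.5]
finger_gap: 0.0294
t: 8.8
position: [0.5197, 0.0729, 0.0909]
tcp_rot: [-2.222, -2.22, 0.001]
wrist_force: [0.5, -0.1, -8.0]
finger_gap: 0.0297
t: 9.1
position: [0.5195, 0.0729, 0.0848]
tcp_rot: [-2.222, -2.22, 0.001]
wrist_force: [-0.3, -0.4, -7.1]
finger_gap: 0.0294
```

```bash
python3 -m pendant '[{"hand":0,"translation":[0,0,4],"turn":0},{"hand":0,"translation":[0,0,4],"turn":0},{"hand":0,"translation":[0,0,3],"turn":0},{"hand":0,"translation":[0,0,0],"turn":0}]'
python3 -m pendant '[{"hand":0,"translation":[0,0,1],"turn":0},{"hand":0,"translation":[0,0,1],"turn":0},{"hand":0,"translation":[0,0,0],"turn":0}]'
```

```text
t: 9.5
position: [0.5194, 0.0729, 0.0736]
tcp_rot: [-2.222, -2.22, 0.001]
wrist_force: [-0.5, -0.3, -7.4]
finger_gap: 0.0295
t: 9.8
position: [0.5198, 0.0729, 0.0722]
tcp_rot: [-2.223, -2.22, -0.0]
wrist_force: [0.6, 0.1, -7.2]
finger_gap: 0.0297
```

```bash
python3 -m pendant '[{"hand":0,"translation":[0,0,1],"turn":0},{"hand":0,"translation":[0,0,0],"turn":0},{"hand":0,"translation":[0,0,0],"turn":0}]'
python3 -m pendant '[{"hand":0,"translation":[0,0,0.5],"turn":0},{"hand":0,"translation":[0,0,0],"turn":0},{"hand":0,"translation":[0,0,0],"turn":0}]'
```

```text
t: 10.1
position: [0.52, 0.0729, 0.0715]
tcp_rot: [2.222, 2.22, 0.0]
wrist_force: [0.1, -0.2, -6.0]
finger_gap: 0.0294
t: 10.4
position: [0.5201, 0.0729, 0.0712]
tcp_rot: [2.222, 2.22, 0.001]
wrist_force: [0.5, -0.3, -2.4]
finger_gap: 0.0296
```

```bash
python3 -m pendant '[{"hand":0,"translation":[0,0,0.5],"turn":0},{"hand":0,"translation":[0,0,0],"turn":0},{"hand":45,"translation":[0,0,0],"turn":0},{"hand":60,"translation":[0,0,0],"turn":0},{"hand":60,"translation":[0,0,0],"turn":0},{"hand":60,"translation":[0,0,0],"turn":0}]'
python3 -m pendant '[{"hand":60,"translation":[0,0,-10],"turn":0},{"hand":60,"translation":[0,0,-10],"turn":0},{"hand":60,"translation":[0,0,-10],"turn":0},{"hand":60,"translation":[0,0,-9],"turn":0},{"hand":60,"translation":[0,0,0],"turn":0},{"hand":60,"translation":[0,0,0],"turn":0}]'
python3 - <<'E'
from h import *
im=arm.get_image("side")[...,::-1]
u,v=248,222
cv2.imwrite("pics/g4.png",cv2.resize(im[v-35:v+35,u-45:u+45],None,fx=8,fy=8,interpolation=cv2.INTER_CUBIC))
E
```

```text
t: 11.0
position: [0.5201, 0.073, 0.0704]
tcp_rot: [2.222, 2.22, 0.001]
wrist_force: [-0.4, -0.6, 0.5]
finger_gap: 0.0513
t: 11.6
position: [0.5201, 0.073, 0.1097]
tcp_rot: [2.222, 2.22, 0.001]
wrist_force: [0.9, -0.4, -0.2]
finger_gap: 0.0514
```

View pics/g4.png

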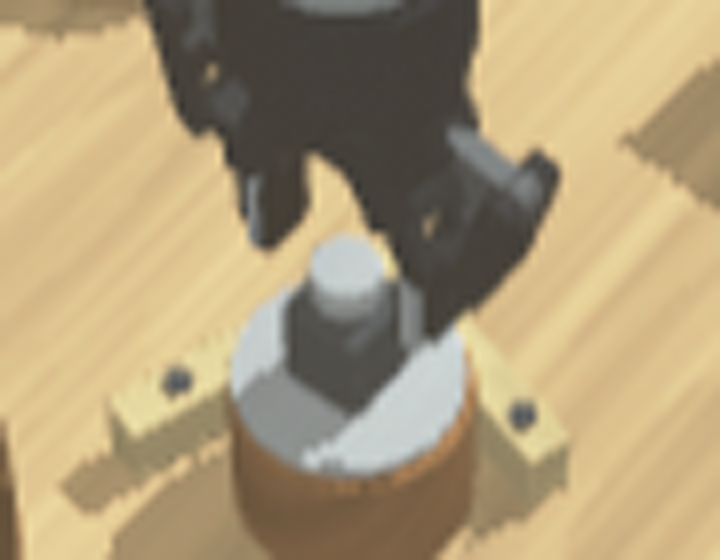

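```bash
python3 -m pendant '[{"hand":40,"translation":[0,0,0],"turn":0},{"hand":32,"translation":[0,0,0],"turn":0},{"hand":20,"translation":[0,0,0],"turn":0},{"hand":10,"translation":[0,0,0],"turn":0},{"hand":0,"translation":[0,0,0],"turn":0},{"hand":0,"translation":[0,0,0],"turn":0},{"hand":0,"translation":[0,0,0],"turn":0}]'
python3 -m pendant '[{"hand":0,"translation":[0,0,-1],"turn":0},{"hand":0,"translation":[0,0,-1],"turn":0},{"hand":0,"translation":[0,0,0],"turn":0},{"hand":0,"translation":[0,0,0],"turn":0}]'
```

```text
t: 12.35
position: [0.52, 0.0729, 0.1093]
tcp_rot: [2.222, 2.22, 0.0]
wrist_force: [2.1, -1.1, -0.3]
finger_gap: 0.0211
t: 12.75
position: [0.5195, 0.0729, 0.1112]
tcp_rot: [-2.222, -2.22, 0.001]
wrist_force: [0.4, 0.4, -0.3]
finger_gap: 0.0213
```

```bash
python3 -m pendant '[{"hand":0,"translation":[0,0,-2],"turn":0},{"hand":0,"translation":[0,0,0],"turn":0},{"hand":0,"translation":[0,0,0],"turn":0}]'
python3 - <<'E'
from h import *
im=arm.get_image("side")[...,::-1]
u,v=248,222
cv2.imwrite("pics/g5.png",cv2.resize(im[v-35:v+35,u-45:u+45],None,fx=8,fy=8,interpolation=cv2.INTER_CUBIC))
E
```

```text
t: 13.05
position: [0.5195, 0.0731, 0.1132]
tcp_rot: [-2.222, -2.22, 0.0]
wrist_force: [-0.5, 0.1, -2.1]
finger_gap: 0.0214
```

View pics/g5.png

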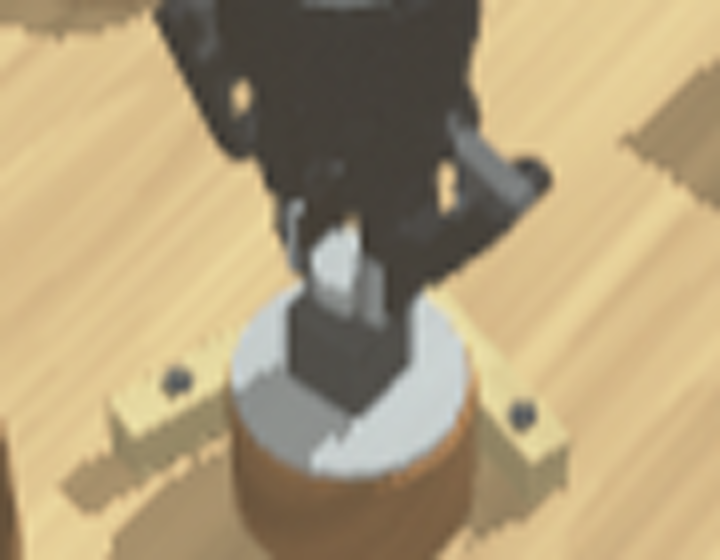

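```bash
python3 -m pendant '[{"hand":0,"translation":[0,0,-2],"turn":0},{"hand":0,"translation":[0,0,0],"turn":0}]'
python3 -m pendant '[{"hand":0,"translation":[0,0,-2],"turn":0},{"hand":0,"translation":[0,0,0],"turn":0}]'
python3 -m pendant '[{"hand":0,"translation":[0,0,-2],"turn":0},{"hand":0,"translation":[0,0,0],"turn":0}]'
python3 -m pendant '[{"hand":0,"translation":[0,0,-2],"turn":0},{"hand":0,"translation":[0,0,0],"turn":0},{"hand":0,"translation":[0,0,0],"turn":0}]'
python3 -m pendant '[{"hand":0,"translation":[0,0,-1],"turn":0},{"hand":0,"translation":[0,0,0],"turn":0},{"hand":0,"translation":[0,0,0],"turn":0}]'
```

```text
t: 13.3
position: [0.5196, 0.073, 0.1151]
tcp_rot: [-2.222, -2.22, 0.001]
wrist_force: [-0.7, 0.6, -4.8]
finger_gap: 0.0214
t: 13.5
position: [0.5196, 0.073, 0.1173]
tcp_rot: [-2.222, -2.22, 0.001]
wrist_force: [-0.7, 0.9, -5.3]
finger_gap: 0.0213
t: 13.7
position: [0.5196, 0.073, 0.1194]
tcp_rot: [-2.222, -2.22, 0.0]
wrist_force: [-2.1, 1.3, -4.1]
finger_gap: 0.0214
t: 14.0
position: [0.5198, 0.0729, 0.1215]
tcp_rot: [-2.222, -2.22, -0.0]
wrist_force: [-1.8, 0.8, -2.7]
finger_gap: 0.0212
t: 14.3
position: [0.5198, 0.0729, 0.1223]
tcp_rot: [-2.222, -2.22, 0.0]
wrist_force: [-2.3, 1.3, -4.3]
finger_gap: 0.0215
```

```bash
python3 -m pendant '[{"hand":0,"translation":[0,0,-0.7],"turn":0},{"hand":0,"translation":[0,0,0],"turn":0},{"hand":0,"translation":[0,0,0],"turn":0}]'
python3 -m pendant '[{"hand":0,"translation":[0,0,-0.5],"turn":0},{"hand":0,"translation":[0,0,0],"turn":0},{"hand":0,"translation":[0,0,0],"turn":0},{"hand":0,"translation":[0,0,0],"turn":0}]'
```

```text
t: 14.6
position: [0.5198, 0.0729, 0.123]
tcp_rot: [-2.222, -2.22, 0.0]
wrist_force: [-1.5, 1.4, -4.5]
finger_gap: 0.0214
t: 15.0
position: [0.5198, 0.0729, 0.1235]
tcp_rot: [-2.223, -2.22, 0.0]
wrist_force: [-2.0, 1.1, -5.6]
finger_gap: 0.0213
```

```bash
python3 - <<'E'
from h import *
im=arm.get_image("side")[...,::-1]
u,v=248,222
cv2.imwrite("pics/g6.png",cv2.resize(im[v-35:v+35,u-45:u+45],None,fx=8,fy=8,interpolation=cv2.INTER_CUBIC))
E
```

```text
(no output)
```

View pics/g6.png

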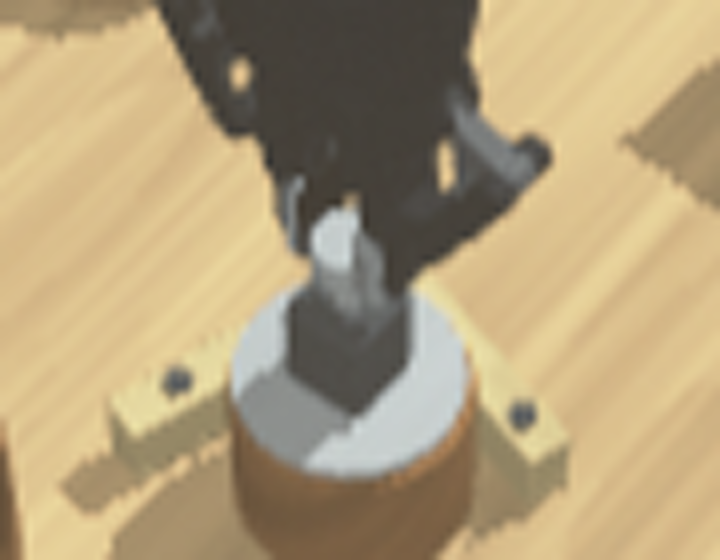

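```bash
python3 -m pendant '[{"hand":0,"translation":[0,0,1],"turn":0},{"hand":0,"translation":[0,0,0.5],"turn":0},{"hand":0,"translation":[0,0,0],"turn":0}]'
for i in 1; do python3 -m pendant '[{"hand":0,"translation":[0,0,0.5],"turn":0},{"hand":0,"translation":[0,0,0],"turn":0}]' | grep -E "pos|force"; done
python3 -m pendant '[{"hand":0,"translation":[0,0,0.5],"turn":0},{"hand":0,"translation":[0,0,0],"turn":0}]' | grep -E "pos|force"
python3 -m pendant '[{"hand":0,"translation":[0,0,0.5],"turn":0},{"hand":0,"translation":[0,0,0],"turn":0}]' | grep -E "pos|force"
python3 -m pendant '[{"hand":0,"translation":[0,0,0.5],"turn":0},{"hand":0,"translation":[0,0,0],"turn":0}]' | grep -E "pos|force"
```

```text
t: 15.35
position: [0.5201, 0.0729, 0.1229]
tcp_rot: [2.222, 2.22, 0.002]
wrist_force: [-4.6, 0.6, 4.3]
finger_gap: 0.0213
position: [0.5201, 0.0729, 0.122]
wrist_force: [-5.1, 1.0, 4.8]
position: [0.5201, 0.0729, 0.1212]
wrist_force: [-4.1, 0.6, 4.7]
position: [0.5201, 0.073, 0.1205]
wrist_force: [-4.2, 1.0, 3.8]
position: [0.52, 0.0729, 0.12]
wrist_force: [-3.5, 2.4, 4.1]
```

```bash
python3 -m pendant '[{"hand":0,"translation":[0,0,0.4],"turn":0},{"hand":0,"translation":[0,0,0],"turn":0}]' | grep -E "pos|force"
python3 -m pendant '[{"hand":0,"translation":[0,0,0.4],"turn":0},{"hand":0,"translation":[0,0,0],"turn":0}]' | grep -E "pos|force"
```

```text
position: [0.52, 0.0729, 0.1196]
wrist_force: [-3.0, 1.7, 3.9]
position: [0.52, 0.0729, 0.1192]
wrist_force: [-2.5, 0.7, 4.6]
```

```bash
python3 -m pendant '[{"hand":0,"translation":[0,0,0.4],"turn":0},{"hand":0,"translation":[0,0,0],"turn":0}]' | grep -E "pos|force"
python3 -m pendant '[{"hand":0,"translation":[0,0,0.4],"turn":0},{"hand":0,"translation":[0,0,0],"turn":0}]' | grep -E "pos|force"
```

```text
position: [0.52, 0.0729, 0.1188]
wrist_force: [-1.6, 0.6, 2.9]
position: [0.5199, 0.0729, 0.1184]
wrist_force: [-3.2, 0.5, 4.5]
```

```bash
python3 -m pendant '[{"hand":0,"translation":[0,0,0.4],"turn":0},{"hand":0,"translation":[0,0,0],"turn":0}]' | grep -E "pos|force"
python3 -m pendant '[{"hand":0,"translation":[0,0,0.4],"turn":0},{"hand":0,"translation":[0,0,0],"turn":0}]' | grep -E "pos|force"
python3 -m pendant '[{"hand":0,"translation":[0,0,0.4],"turn":0},{"hand":0,"translation":[0,0,0],"turn":0}]' | grep -E "pos|force"
```

```text
position: [0.5199, 0.0729, 0.118]
wrist_force: [-2.4, 0.5, 4.0]
position: [0.5199, 0.0729, 0.1176]
wrist_force: [-2.2, 0.8, 3.9]
position: [0.5199, 0.0729, 0.1172]
wrist_force: [-2.3, 0.8, 3.1]
```

```bash
python3 -m pendant '[{"hand":0,"translation":[0,0,0.3],"turn":0},{"hand":0,"translation":[0,0,0],"turn":0}]' | grep -E "pos|force"
python3 -m pendant '[{"hand":0,"translation":[0,0,0.3],"turn":0},{"hand":0,"translation":[0,0,0],"turn":0}]' | grep -E "pos|force"
python3 -m pendant '[{"hand":0,"translation":[0,0,0.3],"turn":0},{"hand":0,"translation":[0,0,0],"turn":0}]' | grep -E "pos|force"
```

```text
position: [0.5199, 0.0729, 0.1169]
wrist_force: [-3.0, 0.1, 4.9]
position: [0.5199, 0.0729, 0.1166]
wrist_force: [-1.4, 1.5, 3.9]
position: [0.5199, 0.0729, 0.1163]
wrist_force: [-1.4, 1.7, 3.3]
```

```bash
python3 -m pendant '[{"hand":0,"translation":[0,0,0.3],"turn":0},{"hand":0,"translation":[0,0,0],"turn":0}]' | grep -E "pos|force"
python3 -m pendant '[{"hand":0,"translation":[0,0,0.3],"turn":0},{"hand":0,"translation":[0,0,0],"turn":0}]' | grep -E "pos|force"
```

```text
position: [0.5199, 0.073, 0.116]
wrist_force: [-3.4, 0.4, 4.3]
position: [0.5199, 0.0729, 0.1157]
wrist_force: [-2.6, 0.5, 4.8]
```

```bash
python3 -m pendant '[{"hand":0,"translation":[0,0,0.3],"turn":0},{"hand":0,"translation":[0,0,0],"turn":0}]' | grep -E "pos|force"
python3 -m pendant '[{"hand":0,"translation":[0,0,0.3],"turn":0},{"hand":0,"translation":[0,0,0],"turn":0}]' | grep -E "pos|force"
```

```text
position: [0.5198, 0.0729, 0.1153]
wrist_force: [-2.2, 0.1, 4.8]
position: [0.5199, 0.0729, 0.1151]
wrist_force: [-2.0, 1.2, 4.1]
```

```bash
python3 -m pendant '[{"hand":0,"translation":[0,0,0.4],"turn":0},{"hand":0,"translation":[0,0,0],"turn":0}]' | grep -E "pos|force"
python3 -m pendant '[{"hand":0,"translation":[0,0,0.3],"turn":0},{"hand":0,"translation":[0,0,0],"turn":0}]' | grep -E "pos|force"
python3 -m pendant '[{"hand":0,"translation":[0,0,0.3],"turn":0},{"hand":0,"translation":[0,0,0],"turn":0}]' | grep -E "pos|force"
python3 -m pendant '[{"hand":0,"translation":[0,0,0.3],"turn":0},{"hand":0,"translation":[0,0,0],"turn":0}]' | grep -E "pos|force"
```

```text
position: [0.5199, 0.0729, 0.1146]
wrist_force: [-1.5, 0.9, 3.2]
position: [0.5199, 0.0729, 0.1143]
wrist_force: [-2.0, 2.8, 4.1]
position: [0.5199, 0.0729, 0.114]
wrist_force: [-1.6, 2.1, 2.6]
position: [0.5199, 0.0729, 0.1138]
wrist_force: [-2.6, 1.4, 4.7]
```

```bash
python3 -m pendant '[{"hand":0,"translation":[0,0,0.3],"turn":0},{"hand":0,"translation":[0,0,0],"turn":0}]' | grep -E "pos|force"
python3 -m pendant '[{"hand":0,"translation":[0,0,0.3],"turn":0},{"hand":0,"translation":[0,0,0],"turn":0}]' | grep -E "pos|force"
```

```text
position: [0.5198, 0.073, 0.1135]
wrist_force: [-2.6, 1.5, 4.6]
position: [0.5199, 0.073, 0.1133]
wrist_force: [-2.2, 1.6, 5.2]
```

```bash
python3 -m pendant '[{"hand":0,"translation":[0,0,0.3],"turn":0},{"hand":0,"translation":[0,0,0],"turn":0}]' | grep -E "pos|force"
python3 -m pendant '[{"hand":0,"translation":[0,0,0],"turn":0},{"hand":0,"translation":[0,0,0],"turn":0}]' | grep -E "pos|force"
```

```text
position: [0.5199, 0.073, 0.1132]
wrist_force: [-1.8, 1.7, 6.8]
position: [0.5199, 0.073, 0.1132]
wrist_force: [-4.1, 2.1, 7.2]
```

```bash
python3 -m pendant '[{"hand":0,"translation":[0,0,-0.4],"turn":0},{"hand":0,"translation":[0,0,0],"turn":0}]' | grep -E "pos|force"
python3 -m pendant '[{"hand":0,"translation":[0,0,-0.3],"turn":0},{"hand":0,"translation":[0,0,0],"turn":0}]' | grep -E "pos|force"
```

```text
position: [0.5198, 0.073, 0.1132]
wrist_force: [-3.0, 1.1, 3.9]
position: [0.5198, 0.0729, 0.1133]
wrist_force: [-1.7, 1.0, 2.2]
```

```bash
python3 -m pendant '[{"hand":35,"translation":[0,0,0],"turn":0},{"hand":60,"translation":[0,0,0],"turn":0},{"hand":60,"translation":[0,0,0],"turn":0},{"hand":60,"translation":[0,0,0],"turn":0},{"hand":60,"translation":[0,0,10],"turn":0},{"hand":60,"translation":[0,0,12],"turn":0},{"hand":60,"translation":[0,0,12],"turn":0},{"hand":60,"translation":[0,0,7],"turn":0},{"hand":60,"translation":[0,0,0],"turn":0},{"hand":60,"translation":[0,0,0],"turn":0}]'
```

```text
t: 21.95
position: [0.5197, 0.0729, 0.0724]
tcp_rot: [-2.222, -2.22, 0.001]
wrist_force: [0.0, -0.3, -0.1]
finger_gap: 0.0516
```

```bash
python3 -m pendant '[{"hand":40,"translation":[0,0,0],"turn":0},{"hand":20,"translation":[0,0,0],"turn":0},{"hand":10,"translation":[0,0,0],"turn":0},{"hand":0,"translation":[0,0,0],"turn":0},{"hand":0,"translation":[0,0,0],"turn":0},{"hand":0,"translation":[0,0,0],"turn":0},{"hand":0,"translation":[0,0,-2],"turn":0},{"hand":0,"translation":[0,0,0],"turn":0},{"hand":0,"translation":[0,0,0],"turn":0}]'
```

```text
t: 22.85
position: [0.5193, 0.073, 0.0737]
tcp_rot: [-2.222, -2.219, 0.002]
wrist_force: [1.7, 1.4, -6.0]
finger_gap: 0.0294
```

```bash
python3 -m pendant '[{"hand":0,"translation":[0,0,-3],"turn":0},{"hand":0,"translation":[0,0,-3],"turn":0},{"hand":0,"translation":[0,0,0],"turn":0}]'
```

```text
t: 23.15
position: [0.5192, 0.073, 0.0805]
tcp_rot: [-2.222, -2.22, 0.002]
wrist_force: [-1.1, 1.7, -6.4]
finger_gap: 0.0296
```

```bash
python3 -m pendant '[{"hand":0,"translation":[0,0,-10],"turn":0},{"hand":0,"translation":[0,0,-20],"turn":0},{"hand":0,"translation":[0,0,-25],"turn":0},{"hand":0,"translation":[0,0,-15],"turn":0},{"hand":0,"translation":[0,0,0],"turn":0},{"hand":0,"translation":[0,0,0],"turn":0},{"hand":0,"translation":[0,0,0],"turn":0}]'
python3 -m pendant '[{"hand":0,"translation":[-25,-5,0],"turn":0},{"hand":0,"translation":[-30,-6,0],"turn":0},{"hand":0,"translation":[-30,-6,0],"turn":0},{"hand":0,"translation":[-30,-6,0],"turn":0},{"hand":0,"translation":[-30,-6,0],"turn":0},{"hand":0,"translation":[-30,-6,0],"turn":0},{"hand":0,"translation":[-30,-6,0],"turn":0},{"hand":0,"translation":[-30,-5,0],"turn":0},{"hand":0,"translation":[-20,-3,0],"turn":0},{"hand":0,"translation":[-14,-1,0],"turn":0},{"hand":0,"translation":[0,0,0],"turn":0},{"hand":0,"translation":[0,0,0],"turn":0}]'
python3 - <<'E'
from h import *
im=arm.get_image("side")[...,::-1]
u,v=320,165
cv2.imwrite("pics/g7.png",cv2.resize(im[v-38:v+48,u-45:u+45],None,fx=6,fy=6,interpolation=cv2.INTER_CUBIC))
E
```

```text
t: 23.85
position: [0.5192, 0.0727, 0.1496]
tcp_rot: [-2.222, -2.22, 0.002]
wrist_force: [0.8, 0.5, -8.2]
finger_gap: 0.0292
t: 25.05
position: [0.4694, -0.1957, 0.15]
tcp_rot: [-2.222, -2.219, -0.0]
wrist_force: [0.2, 0.5, -8.2]
finger_gap: 0.0293
```

View pics/g7.png

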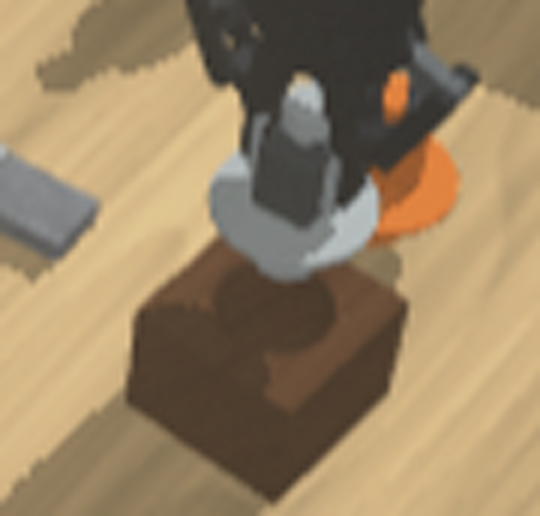

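```bash
python3 - <<'E'
from h import *
for z in(.07,.076,.144): print(z,proj("side",[.4694,-.1957,z]))
from scipy.optimize import least_squares
def ext(x,y,q):
    h=proj("side",q+[x,y,0]);return np.array([h[:,0].min(),h[:,0].max(),h[:,1].max()])
px=lambda X,Y,o,s:o+(X+.5)/s-.5
z=.15-.0124
hole=cyl(.0285,.07,.07)
for n,q,o in(("flange",cyl(.038,z,z+.006),[275+209.5/6-.5,275+379.5/6-.5,127+279.5/6-.5]),("hole",hole,[275+215.5/6-.5,275+336.5/6-.5,127+352.5/6-.5])):
    r=least_squares(lambda v:ext(*v,q)-o,[.47,-.19],x_scale=.01,diff_step=1e-4);print(n,r.x.round(4),r.fun.round(2))
E
```

```text
0.07 [[320.43669329 177.24980566]]
0.076 [[320.67582252 175.85114534]]
0.144 [[323.50979334 159.27532757]]
flange [ 0.4665 -0.1919] [-0.35  0.34 -0.02]
hole [ 0.4692 -0.1957] [-0.22  0.22 -0.01]
```

```bash
python3 -m pendant '[{"hand":0,"translation":[-1,1,15],"turn":0},{"hand":0,"translation":[0,0,15],"turn":0},{"hand":0,"translation":[0,0,6],"turn":0},{"hand":0,"translation":[0,0,6],"turn":0},{"hand":0,"translation":[0,0,0],"turn":0}]'
python3 -m pendant '[{"hand":0,"translation":[0,0,5],"turn":0},{"hand":0,"translation":[0,0,5],"turn":0},{"hand":0,"translation":[0,0,5],"turn":0},{"hand":0,"translation":[0,0,0],"turn":0},{"hand":0,"translation":[0,0,0],"turn":0}]'
```

```text
t: 25.6
position: [0.4704, -0.1964, 0.1081]
tcp_rot: [-2.221, -2.22, 0.0]
wrist_force: [-0.4, -0.2, -7.5]
finger_gap: 0.0292
t: 26.1
position: [0.4705, -0.197, 0.0935]
tcp_rot: [-2.222, -2.22, 0.0]
wrist_force: [-0.8, -0.0, -7.0]
finger_gap: 0.0293
```

```bash
python3 -m pendant '[{"hand":0,"translation":[0,0,4],"turn":0},{"hand":0,"translation":[0,0,4],"turn":0},{"hand":0,"translation":[0,0,1],"turn":0},{"hand":0,"translation":[0,0,0],"turn":0},{"hand":0,"translation":[0,0,0],"turn":0}]'
python3 -m pendant '[{"hand":0,"translation":[0,0,1],"turn":0},{"hand":0,"translation":[0,0,0],"turn":0},{"hand":0,"translation":[0,0,0],"turn":0}]'
python3 -m pendant '[{"hand":0,"translation":[0,0,0.7],"turn":0},{"hand":0,"translation":[0,0,0],"turn":0},{"hand":0,"translation":[0,0,0],"turn":0}]'
```

```text
t: 26.6
position: [0.4706, -0.197, 0.0846]
tcp_rot: [-2.223, -2.22, 0.0]
wrist_force: [0.1, -0.2, -7.3]
finger_gap: 0.0293
t: 26.9
position: [0.4707, -0.1971, 0.0837]
tcp_rot: [2.222, 2.22, 0.0]
wrist_force: [0.0, -0.2, -7.4]
finger_gap: 0.029
t: 27.2
position: [0.4708, -0.1971, 0.0834]
tcp_rot: [2.222, 2.22, 0.0]
wrist_force: [-0.9, 0.6, -1.7]
finger_gap: 0.0293
```

Seated (force drops at the expected height). Release and retreat.

```bash
python3 -m pendant '[{"hand":0,"translation":[0,0,0.5],"turn":0},{"hand":0,"translation":[0,0,0],"turn":0},{"hand":45,"translation":[0,0,0],"turn":0},{"hand":80,"translation":[0,0,0],"turn":0},{"hand":80,"translation":[0,0,0],"turn":0},{"hand":80,"translation":[0,0,0],"turn":0}]'
python3 -m pendant '[{"hand":80,"translation":[0,0,-10],"turn":0},{"hand":80,"translation":[0,0,-25],"turn":0},{"hand":80,"translation":[0,0,-35],"turn":0},{"hand":80,"translation":[0,0,-40],"turn":0},{"hand":80,"translation":[35,0,-20],"turn":0},{"hand":80,"translation":[40,0,0],"turn":0},{"hand":80,"translation":[40,0,0],"turn":0},{"hand":80,"translation":[30,0,0],"turn":0},{"hand":80,"translation":[0,0,0],"turn":0},{"hand":80,"translation":[0,0,0],"turn":0}]'
python3 - <<'E'
from h import *
a=[]
for c,(u,v) in {"side":(322,171),"top":(308,239)}.items():
    im=arm.get_image(c)[...,::-1];a.append(cv2.resize(im[v-26:v+26,u-26:u+26],None,fx=7,fy=7,interpolation=cv2.INTER_CUBIC))
cv2.imwrite("pics/g8.png",np.hstack(a))
near={"side":(322,171),"top":(308,239)}
ms={c:mask(c,"gauge",near[c]) for c in P};ms={c:m for c,m in ms.items() if m is not None}
for k in(0,.002,.004,.006,.008):
    g=GA(.07);g[2]=g[2]+[0,0,k];r=fit(ms,g,[.47,-.195]);print(k,list(ms),r[0].round(4),round(r[1],1))
E
```

```text
t: 27.8
position: [0.4708, -0.1971, 0.0824]
tcp_rot: [2.222, 2.22, 0.0]
wrist_force: [-0.4, 0.1, -0.2]
finger_gap: 0.0683
t: 28.8
position: [0.4709, -0.0516, 0.2131]
tcp_rot: [2.22, 2.222, 0.001]
wrist_force: [0.6, 0.4, 0.6]
finger_gap: 0.0684
0 ['side', 'top'] [ 0.4714 -0.1962] 285.5
0.002 ['side', 'top'] [ 0.4714 -0.1962] 290.5
0.004 ['side', 'top'] [ 0.4714 -0.1962] 295.1
0.006 ['side', 'top'] [ 0.4714 -0.1962] 299.6
0.008 ['side', 'top'] [ 0.4714 -0.1962] 304.6
```

View pics/g8.png

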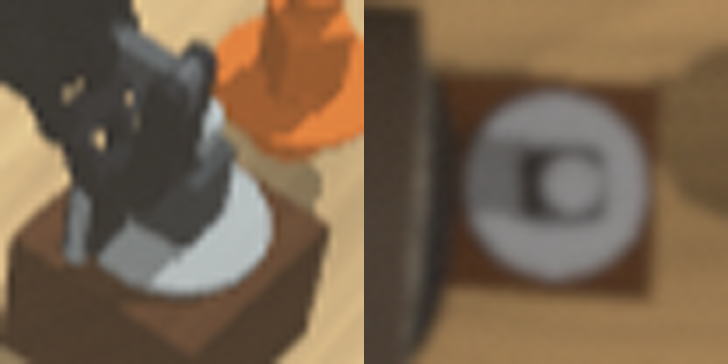

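```bash
python3 -m pendant '[{"hand":80,"translation":[35,-20,-10],"turn":0},{"hand":80,"translation":[35,-30,-10],"turn":0},{"hand":80,"translation":[35,-30,-10],"turn":0},{"hand":80,"translation":[30,-30,0],"turn":0},{"hand":80,"translation":[30,-20,0],"turn":0},{"hand":80,"translation":[0,0,0],"turn":0},{"hand":80,"translation":[0,0,0],"turn":0}]'
python3 - <<'E'
from h import *
im=arm.get_image("side")[...,::-1];u,v=322,171
new=im[v-24:v+24,u-24:u+24];old=cv2.imread("pics/side0.png")[v-24:v+24,u-24:u+24]
cv2.imwrite("pics/g9.png",np.hstack([cv2.resize(i,None,fx=8,fy=8,interpolation=cv2.INTER_CUBIC) for i in(old,new)]))
print(proj("side",[.47,-.1955,.134]),proj("side",[.47,-.1955,.138]))
print(np.abs(im.astype(int)-cv2.imread("pics/side0.png")).sum(2)[75:190,195:330].max())
E
```

```text
t: 29.7
position: [0.3409, 0.1131, 0.2426]
tcp_rot: [2.221, 2.221, 0.001]
wrist_force: [-0.6, 0.2, -0.0]
finger_gap: 0.0685
[[322.84751271 161.7411049 ]] [[323.01892745 160.73504051]]
508
```

View pics/g9.png

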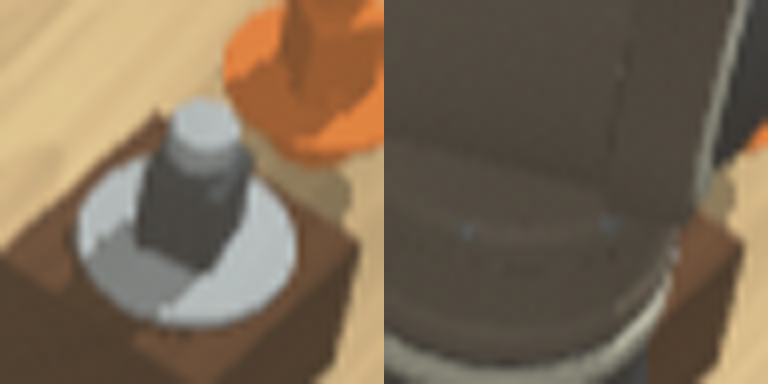

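```bash
python3 -m pendant '[{"hand":80,"translation":[-5,25,0],"turn":0},{"hand":80,"translation":[-5,30,0],"turn":0},{"hand":80,"translation":[-5,30,0],"turn":0},{"hand":80,"translation":[-5,30,0],"turn":0},{"hand":80,"translation":[-5,30,0],"turn":0},{"hand":80,"translation":[-5,30,0],"turn":0},{"hand":80,"translation":[0,0,0],"turn":0},{"hand":80,"translation":[0,0,0],"turn":0}]'
python3 - <<'E'
from h import *
im=arm.get_image("side")[...,::-1];u,v=322,171
old=cv2.imread("pics/side0.png")
cv2.imwrite("pics/g10.png",np.hstack([cv2.resize(i[v-24:v+24,u-24:u+24],None,fx=8,fy=8,interpolation=cv2.INTER_CUBIC) for i in(old,im)]))
for n in("glue","tape","brush","gauge"): print(n,[(round(d["conf"],2),np.round(d["rect"]).tolist()) for d in arm.search_frame("side",n)])
E
```

```text
t: 30.55
position: [0.5164, 0.0812, 0.2413]
tcp_rot: [-2.225, -2.216, 0.003]
wrist_force: [0.5, -0.2, -0.1]
finger_gap: 0.0686
glue [(0.9, [305.0, 80.0, 326.0, 127.0]), (0.39, [195.0, 271.0, 229.0, 311.0])]
tape [(0.84, [200.0, 159.0, 226.0, 188.0])]
brush [(0.89, [261.0, 146.0, 294.0, 171.0])]
gauge [(0.8, [312.0, 155.0, 336.0, 188.0]), (0.75, [326.0, 140.0, 351.0, 167.0])]
```

View pics/g10.png

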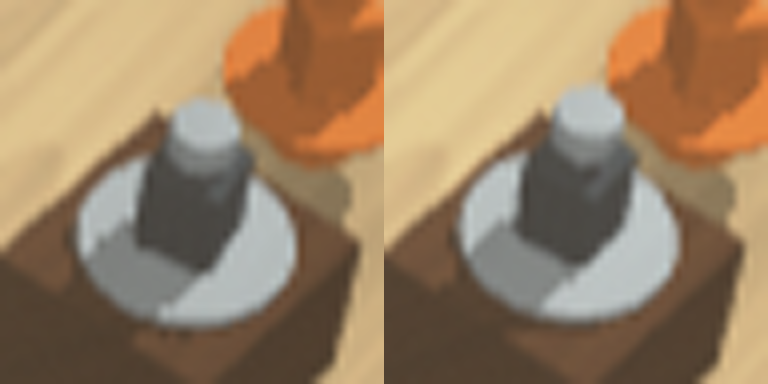

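```bash
python3 -c "
from workcell import arm
arm.finish_job();print(arm.state()['t'])"
```

```text
the job is handed in; nothing more can be done
the job is handed in; nothing more can be done
```

The gauge is back in its stand, set to about 44 mm for the fenced blank, and the job is handed in at about 31 s of the 72 s allowed.

- **Measuring:** I set the gauge down until its flange rested on the rim, then pulled the knob up about 14 mm. I pushed it down in 0.3–0.5 mm steps at 3–5 N. At about 7 N it stalled, with the knob near 4 mm, so I stopped there. I then withdrew the gauge by its handle and stood it back in the stand.
- **Last checks:** the side picture shows the gauge upright in the stand, with the knob about 3.5 mm higher than at the start. That agrees with the 4 mm setting, and with the fenced bore looking the smallest of the three in the first pictures.
- **Bystanders:** the glue bottle and tape show where they were. The detection box round the brush came out shorter than at the start, but its right and lower edges agree within 4 pixels, and no move went near it. I took this as the brush being partly hidden or the detector being off, and did not check further.
- **Disagreements:**
  - The finger gap on the 24 mm knob read 21 mm.
  - The two cameras differed by 4–6 mm in y.
  - One fit of the flange above the stand was about 4 mm off; the force dropped at the expected height when the gauge seated.

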